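Close up the tea box

TASK

Tea is over, so close up the wooden tea box: with the fingertips, push its drawer fully home and swing the open lid over and down, gently and without slamming, until it is shut. Do not pick anything up, do not shove the box along the table, and leave the mug, the ashtray and the remote where they are.

Things in the scene. Friction and masses are not known exactly. Their poses are not given: they have to be found in the camera images.
- tea_box: Dark wooden tea box, loose on four rubber feet, about 3 kg. 180 mm deep (its x), 280 mm wide (its y); rim of the open tray 110 mm above the table, 134 mm over the closed lid; sachets in the tray reach 121 mm. Origin: centre of its underside, on the table. The front with the drawer faces its own -x, the lid is hinged along the back (+x), z is up.
- drawer_front (a point): Centre of the outer face of the drawer's front panel (260 mm wide, 42 mm high), 35 mm above the table; moves with the drawer. A brass knob, 18 mm across, stands out 20 mm from this point. Axes as the box's. Shut, it lies 90 mm in front of the box's origin, flush with the fixed front wall that rises above it to 110 mm.
- drawer (a joint): How far the drawer is out, in m: 0 is fully home with its front flush with the box, 0.10 is its stop. Slides with light friction, about 1.5 N, and stays where it is left.
- lid_hinge (a point): Middle of the lid's hinge line, which runs along the box's y at the top of the back wall, 110 mm above the table and 90 mm behind the box's origin.
- lid_edge (a point): Middle of the lid's free edge on its outer (upper) face; moves with the lid. The lid is a shallow wooden cap 280 mm wide, free edge 184 mm from the hinge line; its flat outer face lies parallel to and 24 mm outside the plane through the hinge line. Closed, that face is on top; open, it looks to the back.
- lid (a joint): Opening angle of the lid in rad: 0 shut, 1.57 upright, leaning backwards beyond that, stop at 1.95. A friction hinge holds it at whatever angle it is left, so it does not fall by itself; it takes about 3 N at the free edge to swing it over from upright, less as it comes down.
- mug: White mug, 80 mm across, 92 mm high, with a side handle at its +y; origin in the centre of its underside. Bystander, behind the box.
- ashtray: Round brushed-steel ashtray, 104 mm across, 36 mm high; origin in the centre of its underside. Bystander. It stands in front of the box.
- remote: Black television remote, 170 x 46 x 18 mm, long side along its x; origin in the centre of its underside. Bystander. It lies in front of the box.

How it is judged:
At the end, for the whole second after the job is handed in: The drawer is home within 4 mm and the lid is shut within 0.03 rad; the box stands flat and at rest within 25 mm of where it stood, and the mug, ashtray and remote are within 15 mm of where they were (value of joint drawer below 0.004 m and value of joint lid below 0.03 rad and angle between tea_box's own z axis and vertical below 0.03 rad and linear speed of tea_box below 0.01 m/s and distance of each of tea_box, lid_hinge from where it was at the start of the episode below 0.025 m and distance of each of mug, ashtray, remote from where it was at the start of the episode below 0.015 m); the robot touches nothing.
It fails at once if the lid is slammed: it is still closing faster than 2.5 rad/s within the last 0.3 rad (value of joint lid below 0.3 rad and velocity of joint lid below -2.5 rad/s).
It fails at once if the box is lifted, tipped or shoved more than 25 mm (height (world z) of tea_box above 0.015 m or angle between tea_box's own z axis and vertical above 0.12 rad or distance of any of tea_box, lid_hinge from where it was at the start of the episode above 0.025 m).
It fails at once if the mug, ashtray or remote is moved more than 15 mm or picked up (distance of any of mug, ashtray, remote from where it was at the start of the episode above 0.015 m).
It fails at once if the box, drawer or lid is pushed with the gripper's body or the arm instead of the fingers (contact force between the arm and tea_box above 4 N).
It also fails if it takes over 54 s, if anything falls off the work surface, if the arm or the gripper's body presses on something with over 40 N, if the wrist force passes 120 N, or if a joint passes its speed limit or range.

ROBOT

A 6-joint arm with a two-finger parallel gripper is mounted at the origin on the work surface. World frame = base frame: x ahead of the robot, y to its left, z up, the work surface at z = 0. Lengths are in m, angles in rad, forces in N, time in s.
With the tool pointing down it reaches from about 0.3 to 0.875 m from the base axis. Payload 6.4 kg.
Tool frame: the origin (TCP) lies on the mounting face of the last link; the fingertips stand 166 mm ahead of it and the grasp point (between the pads) lies 147 mm ahead of it; z points along the fingers, y is the line along which they close (so a half turn about z gives the same grasp; the last joint's range is limited). The gripper opens to 88 mm and grips with 3 to 60 N. Pads are 18 mm wide; open, the fingers measure 123 mm over their backs; the gripper's body (75 mm by 187 mm) begins 45 mm behind the grasp point.
Start: joints at [-1.45, 0.181, 1.607, -0, 1.354, -0.206], TCP at [0.185, -0.545, 0.405] pointing down, gripper open.
Joint ranges: [-2.99, 2.99], [-0.89, 2.07], [0.3, 2.58], [-1.14, 4.28], [0, 2.63], [-3.12, 3.12]. Speed limits (rad/s): [2.57, 2.57, 3.01, 3.14, 3.14, 3.14].

INTERFACE

Orientations are given as a 3x3 rotation matrix whose columns are the frame's x, y, z axes.
In Python, from workcell import manip gives the robot as it stands.
- The arm moves only by the shell command python3 -m inch 'ROWS' [FORCE]. ROWS is JSON, one flat list of numbers, 7 for each row, row after row: the shift along the tool's x, y, z in cm, then the turn, a rotation vector about the tool's x, y, z in rad, then the opening, from 0 (shut) to 1 (fully open). A call has 1 to 12 rows; each row shifts and turns the commanded pose from where the row before left it, along the tool's axes as they then stand; what a row does not reach is not made up. A row lasts 1/10 s, in which the tool goes at most 50 mm and 8.59 degrees, less where a joint would pass 70% of its speed; a pose out of reach is approached as far as the arm can. A call is refused whole if a number of a shift passes 5 or a number of a turn 0.15, either way. A call with a gripper value outside its range is refused whole. The fingers move at their own pace and stop on an object; FORCE is the grip in N (left out, the last holds). Time passes only in rows, so rows that do not move let the fingers close. It gives the time, the measured TCP pose, the force, the opening and the grip force at its end, in the units of the state.
- manip.observe(): the state, without advancing time (a new reading comes with each control period).
- manip.camera(name): name is "side" or "top" or "wrist"; returns a dict with "img" (420x560x3 uint8, red, green, blue), "z_map" (420x560 float32, m along the optical axis (not along the pixel's ray), 0 where there is no reading), "camera_matrix" (3x3 intrinsics, pixels), "R" (3x3) and "t" (3): a world point X has camera coordinates R X + t. Camera axes: x right, y down, z forward; pixel columns grow to the right and rows downward; lengths in m; the calibration is good to about 2 mm. A picture is of the moment at which its call begins.
- manip.close_job(): hands the job in; it is judged then, once.
The state is a dict: "time": time; "q": joint angles; "qvel": joint speeds; "joint_efforts": joint torques, N m; "position": TCP position; "ee_rot": TCP orientation; "force": force on the tool from outside, world axes, zero at the start; "moment": the same for the moment, N m; "finger_gap": finger opening in m; "grasp_force": force on a finger pad.
Only numpy, scipy, OpenCV 4.12 (cv2) and the standard library are available. Lean on these libraries where they do the work, as an engineer would, in place of code of your own. Each camera call takes 0.05 s, during which the arm holds its last target. There are 200 camera calls.

## Working session

There is one attempt and no reset: what is moved stays moved. The work goes in short steps, Python scripts to look and compute and a shell command to move; the robot and the scene stay as the last step left them, time stands still between calls to the robot, and variables do not carry over. Pictures are saved under pics/ and viewed, at most 10 in all, crops included, and the job is handed in when it is done.

```bash
mkdir -p pics; cat > h.py <<'E'
import numpy as np,cv2
from workcell import manip
def snap(n,f):
    c=manip.camera(n);cv2.imwrite(f'pics/{f}.png',c['img'][:,:,::-1]);np.savez(f'{f}.npz',**c);return c
def world(c,u,v):
    z=float(c['z_map'][v,u]);p=np.linalg.inv(c['camera_matrix'])@[u,v,1]*z
    return c['R'].T@(p-c['t'])
def cloud(c):
    h,w=c['z_map'].shape;u,v=np.meshgrid(range(w),range(h));z=c['z_map']
    p=np.stack([u*z,v*z,z],-1)@np.linalg.inv(c['camera_matrix']).T
    return (p-c['t'])@c['R']
E
python3 - <<'E'
from h import *
for n in('side','top'):
    c=snap(n,n+'0');print(n,c['R'].round(2).tolist(),(-c['R'].T@c['t']).round(3))
o=manip.observe();print(o['time'],o['position'],o['ee_rot'].round(3) if hasattr(o['ee_rot'],'round') else o['ee_rot'],o['finger_gap'])
E
```

```text
side [[-0.06, 1.0, -0.01], [0.72, 0.04, -0.69], [-0.69, -0.05, -0.72]] [1.109 0.107 0.701]
top [[-0.02, -1.0, 0.03], [-1.0, 0.01, -0.06], [0.06, -0.03, -1.0]] [0.455 0.074 1.224]
0.1 [ 0.18457715 -0.54433033  0.40390927] [[ 0.947  0.321 -0.   ]
 [ 0.321 -0.947  0.002]
 [ 0.    -0.002 -1.   ]] 0.08839715426771157
```

View pics/top0.png

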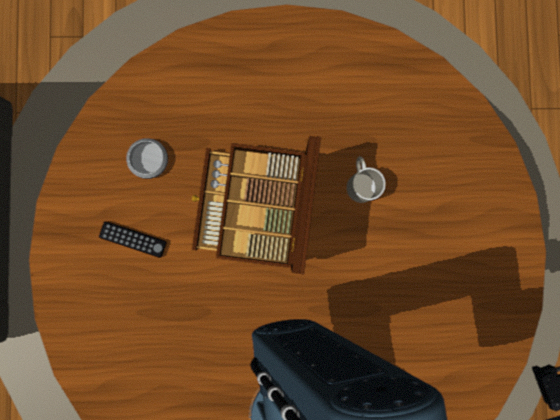

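View pics/side0.png

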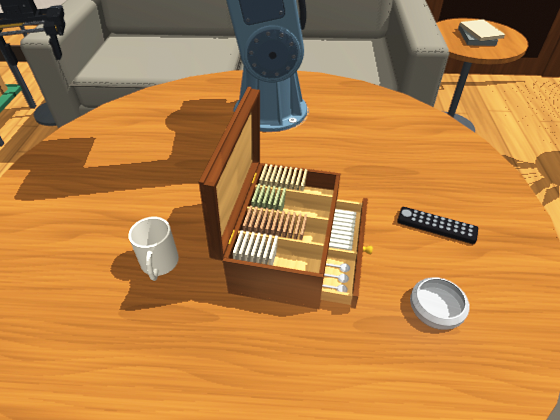

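The top view shows the box with its front towards image left (+y world): the drawer is out (front edge about (210,150)–(196,248), knob (195,198)). The lid stands near upright (about (320,138)–(300,272)). Mug (367,185), ashtray (148,158), remote (133,240). The side view agrees: lid edge (257,95)–(207,180), knob (369,249).

```bash
python3 - <<'E'
from h import *
t=dict(np.load('top0.npz'));s=dict(np.load('side0.npz'))
P=cloud(t);Q=cloud(s)
for n,c,l in(('top',t,[(195,198),(210,152),(197,247),(233,146),(219,256),(308,140),(318,140),(305,205),(313,205),(294,270),(302,270),(148,158),(367,185),(133,240)]),('side',s,[(369,249),(364,203),(356,300),(339,176),(324,273),(257,98),(207,183),(219,182),(258,110)])):
    for u,v in l: print(n,(u,v),world(c,u,v).round(3))
# box rim / lid clouds
A=np.concatenate([P.reshape(-1,3),Q.reshape(-1,3)])
m=(A[:,0]>.3)&(A[:,0]<.75)&(A[:,1]>-.12)&(A[:,1]<.35)
A=A[m]
L=A[A[:,2]>.16]; L=L[L[:,2]<.34]; print('lid n',len(L),L.min(0),L.max(0))
top=L[L[:,2]>L[:,2].max()-.006]
import cv2
for z0 in np.arange(.16,.32,.02):
    b=L[abs(L[:,2]-z0)<.01]
    if len(b)>10: print(z0.round(2),len(b),b.min(0).round(3),b.max(0).round(3))
R=A[(A[:,2]>.104)&(A[:,2]<.114)]
print('rim',R.min(0),R.max(0),cv2.minAreaRect(R[:,:2].astype(np.float32)))
E
```

```text
top (195, 198) [0.56  0.242 0.045]
top (210, 152) [0.677 0.204 0.045]
top (197, 247) [0.436 0.238 0.044]
top (233, 146) [0.679 0.141 0.111]
top (219, 256) [0.415 0.177 0.11 ]
top (308, 140) [ 0.663 -0.026  0.246]
top (318, 140) [ 0.652 -0.041  0.296]
top (305, 205) [ 0.521 -0.013  0.29 ]
top (313, 205) [ 0.541 -0.062 -0.003]
top (294, 270) [0.391 0.012 0.29 ]
top (302, 270) [ 0.392 -0.004  0.297]
top (148, 158) [0.67  0.37  0.005]
top (367, 185) [ 0.592 -0.206  0.003]
top (133, 240) [0.457 0.406 0.015]
side (369, 249) [0.566 0.247 0.041]
side (364, 203) [0.448 0.243 0.055]
side (356, 300) [0.687 0.213 0.042]
side (339, 176) [0.422 0.185 0.108]
side (324, 273) [0.614 0.157 0.018]
side (257, 98) [0.394 0.013 0.275]
side (207, 183) [ 0.658 -0.034  0.289]
side (219, 182) [ 0.6   -0.031  0.239]
side (258, 110) [0.395 0.014 0.249]
lid n 5977 [ 0.38322104 -0.05166637  0.16002956] [0.66499148 0.0167669  0.29845542]
0.16 234 [ 0.387 -0.052  0.16 ] [0.664 0.012 0.17 ]
0.18 477 [ 0.386 -0.051  0.17 ] [0.665 0.012 0.19 ]
0.2 512 [ 0.388 -0.05   0.19 ] [0.664 0.013 0.21 ]
0.22 536 [ 0.387 -0.049  0.21 ] [0.665 0.014 0.23 ]
0.24 472 [ 0.385 -0.049  0.23 ] [0.664 0.015 0.25 ]
0.26 205 [ 0.386 -0.048  0.25 ] [0.665 0.016 0.27 ]
0.28 1873 [ 0.385 -0.047  0.27 ] [0.665 0.017 0.29 ]
0.3 1668 [ 0.383 -0.046  0.29 ] [0.662 0.014 0.298]
rim [ 0.38600684 -0.05410185  0.10400862] [0.68948963 0.18510156 0.11399792] ((0.5358332395553589, 0.06643033027648926), (0.20368121564388275, 0.2841625213623047), 81.80794525146484)
```

```bash
python3 -m inch '[3.8,-2.25,-0.2,0,0,0,1, 3.8,-2.25,-0.2,0,0,0,1, 3.8,-2.25,-0.2,0,0,0,1, 3.8,-2.25,-0.2,0,0,0,1, 3.8,-2.25,-0.2,0,0,0,1, 3.8,-2.25,-0.2,0,0,0,1, 3.8,-2.25,-0.2,0,0,0,1, 3.8,-2.25,-0.2,0,0,0,1, 3.8,-2.25,-0.2,0,0,0,1, 3.8,-2.25,-0.2,0,0,0,1, 3.8,-2.25,-0.2,0,0,0,1]'
python3 -m inch '[0,0,0,0,0,-0.138,1, 0,0,0,0,0,-0.138,1, 0,0,0,0,0,-0.138,1, 0,0,0,0,0,-0.138,1, 0,0,0,0,0,-0.138,1, 0,0,0,0,0,-0.138,1, 0,0,0,0,0,-0.138,1, 0,0,0,0,0,-0.138,1, 0,0,0,0,0,0,1]'
```

```text
time: 1.2
position: [0.5018, -0.1743, 0.4265]
ee_rot: [[0.947, 0.321, -0.0], [0.321, -0.947, 0.0], [-0.0, -0.0, -1.0]]
force: [1.3, -0.9, 0.1]
finger_gap: 0.088
grasp_force: 0.0
time: 2.1
position: [0.5009, -0.1759, 0.4263]
ee_rot: [[0.138, 0.99, -0.001], [0.99, -0.138, 0.0], [0.0, -0.001, -1.0]]
force: [0.0, -1.2, -0.0]
finger_gap: 0.0878
grasp_force: 0.0
```

```bash
cat > st.py <<'E'
from h import *
o=manip.observe();R=np.array(o['ee_rot']);p=np.array(o['position'])
O=np.array([.535,.071,0]);f=np.array([.139,.990,0]);y=np.array([.990,-.139,0])
t=p+.166*R[:,2];d=t-O
print('t',round(o['time'],2),'tip',t.round(3),'f,yb,z',np.round([d@f,d@y,d[2]],3),'force',np.round(o['force'],1))
print('tool in box axes\n',(np.array([f,y,[0,0,1]])@R).round(3),'q',np.round(o['q'],2))
E
python3 st.py; python3 -c "
from h import *
snap('wrist','w0');snap('side','s1')"
```

```text
t 2.1 tip [ 0.501 -0.176  0.26 ] f,yb,z [-0.249  0.     0.26 ] force [ 0.  -1.2 -0. ]
tool in box axes
 [[ 1.     0.001  0.   ]
 [-0.001  1.    -0.001]
 [ 0.    -0.001 -1.   ]] q [-0.56  0.06  1.69 -0.    1.39 -0.42]
```

```bash
python3 - <<'E'
import numpy as np
r=.15
th=np.array([1.55,1.45,1.35,1.25,1.15,1.05,.95,.85,.75,.65,.55,.45,.4,.35,.3,.25,.2,.16,.12,.08,.04,0,-.02])
f=-.09+r*np.cos(th)-.033*np.sin(th);z=.11+r*np.sin(th)+.033*np.cos(th)-.009
for a,b,c,d,e in zip(th,f,z,np.diff(f,prepend=-.144),np.diff(z,prepend=.26)):print(a,b.round(3),c.round(3),'row x %.2f z %.2f'%(d*100,-e*100))
E
python3 -m inch '[4,0,0,0,0,0,1, 4,0,0,0,0,0,1, 2.5,0,0,0,0,0,1, 0,0,0,0,0,0,1]'; python3 st.py
```

```text
1.55 -0.12 0.252 row x 2.41 z 0.83
1.45 -0.105 0.254 row x 1.52 z -0.22
1.35 -0.089 0.255 row x 1.53 z -0.07
1.25 -0.074 0.254 row x 1.53 z 0.08
1.15 -0.059 0.251 row x 1.52 z 0.24
1.05 -0.044 0.248 row x 1.49 z 0.39
0.95 -0.03 0.242 row x 1.44 z 0.53
0.85 -0.016 0.235 row x 1.38 z 0.67
0.75 -0.003 0.227 row x 1.31 z 0.81
0.65 0.009 0.218 row x 1.22 z 0.93
0.55 0.021 0.208 row x 1.12 z 1.05
0.45 0.031 0.196 row x 1.01 z 1.16
0.4 0.035 0.19 row x 0.46 z 0.62
0.35 0.04 0.183 row x 0.43 z 0.64
0.3 0.044 0.177 row x 0.40 z 0.66
0.25 0.047 0.17 row x 0.36 z 0.68
0.2 0.05 0.163 row x 0.33 z 0.69
0.16 0.053 0.157 row x 0.24 z 0.57
0.12 0.055 0.152 row x 0.21 z 0.58
0.08 0.057 0.146 row x 0.19 z 0.58
0.04 0.059 0.14 row x 0.17 z 0.59
0.0 0.06 0.134 row x 0.14 z 0.60
-0.02 0.061 0.131 row x 0.06 z 0.30
time: 2.6
position: [0.5157, -0.0695, 0.4267]
ee_rot: [[0.139, 0.99, -0.0], [0.99, -0.139, 0.001], [0.001, -0.0, -1.0]]
force: [0.6, -0.1, -0.3]
finger_gap: 0.0881
grasp_force: 0.0
t 2.6 tip [ 0.516 -0.069  0.261] f,yb,z [-0.142  0.     0.261] force [ 0.6 -0.1 -0.3]
tool in box axes
 [[ 1.     0.     0.001]
 [-0.     1.    -0.   ]
 [ 0.001 -0.    -1.   ]] q [-0.36  0.04  1.72  0.    1.39 -0.22]
```

View pics/s1.png

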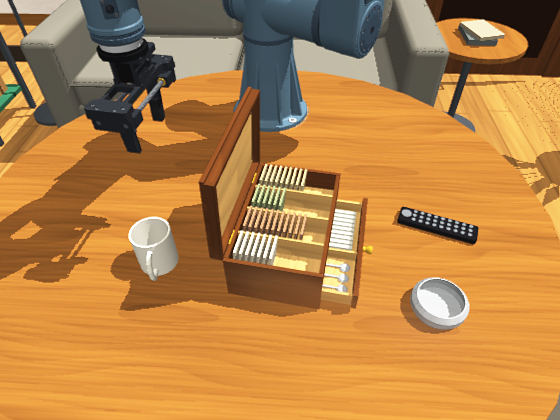

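The gripper (130,110) hangs behind the upright lid, with its wide side parallel to it; box and bystanders are untouched. Next: the first part of the swing.

```bash
python3 -m inch '[1.2,0,0.4,0,0,0,1, 1.2,0,0.4,0,0,0,1, 0.75,0,-0.1,0,0,0,1, 0.75,0,-0.1,0,0,0,1, 0.75,0,0,0,0,0,1, 0.75,0,0,0,0,0,1, 0.75,0,0,0,0,0,1, 0.75,0,0.05,0,0,0,1, 0.75,0,0.1,0,0,0,1]'; python3 st.py; python3 -c "
from h import *
snap('side','s2')"
```

```text
time: 3.5
position: [0.5265, 0.0043, 0.4192]
ee_rot: [[0.14, 0.99, 0.0], [0.99, -0.14, -0.0], [-0.0, 0.0, -1.0]]
force: [-0.3, -3.7, -1.5]
finger_gap: 0.0879
grasp_force: 1.4
t 3.5 tip [0.527 0.004 0.253] f,yb,z [-0.067  0.001  0.253] force [-0.3 -3.7 -1.5]
tool in box axes
 [[ 1.    -0.001 -0.   ]
 [ 0.001  1.     0.   ]
 [-0.     0.    -1.   ]] q [-0.22  0.06  1.71 -0.    1.37 -0.08]
```

View pics/s2.png

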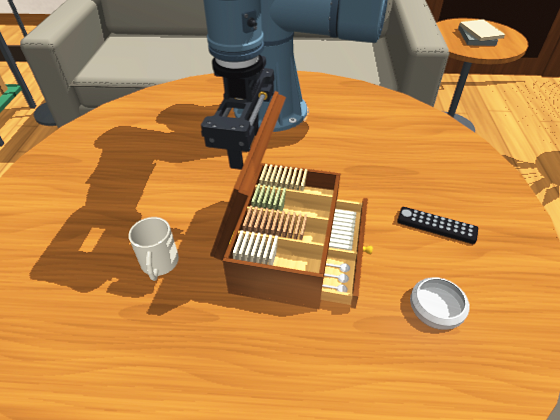

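The lid (edge about (280,97)–(240,185)) is swinging forward under the fingers; the push is 3.7 N as expected, and the box hasn't moved.

```bash
python3 -m inch '[0.75,0,0.1,0,0,0,1, 0.75,0,0.15,0,0,0,1, 0.75,0,0.2,0,0,0,1, 0.75,0,0.2,0,0,0,1, 0.72,0,0.27,0,0,0,1, 0.72,0,0.27,0,0,0,1, 0.7,0,0.33,0,0,0,1, 0.7,0,0.33,0,0,0,1, 0.65,0,0.4,0,0,0,1, 0.65,0,0.4,0,0,0,1, 0.6,0,0.47,0,0,0,1, 0.6,0,0.47,0,0,0,1]'; python3 st.py
python3 -m inch '[0.55,0,0.52,0,0,0,1, 0.55,0,0.52,0,0,0,1, 0.5,0,0.58,0,0,0,1, 0.5,0,0.58,0,0,0,1, 0.46,0,0.62,0,0,0,1, 0.43,0,0.64,0,0,0,1, 0.4,0,0.66,0,0,0,1, 0,0,0,0,0,0,1]'; python3 st.py
```

```text
time: 4.75
position: [0.538, 0.0869, 0.3829]
ee_rot: [[0.14, 0.99, -0.0], [0.99, -0.14, 0.0], [0.0, -0.0, -1.0]]
force: [0.2, -1.8, 0.4]
finger_gap: 0.0881
grasp_force: 0.7
t 4.75 tip [0.538 0.087 0.217] f,yb,z [0.016 0.001 0.217] force [ 0.2 -1.8  0.4]
tool in box axes
 [[ 1. -0.  0.]
 [ 0.  1. -0.]
 [ 0. -0. -1.]] q [-0.06  0.13  1.71  0.    1.3   0.08]
time: 5.55
position: [0.5424, 0.1205, 0.3408]
ee_rot: [[0.139, 0.99, -0.002], [0.99, -0.139, 0.001], [0.0, -0.002, -1.0]]
force: [-0.4, 0.7, -0.2]
finger_gap: 0.0881
grasp_force: 0.0
t 5.55 tip [0.542 0.121 0.175] f,yb,z [0.05  0.    0.175] force [-0.4  0.7 -0.2]
tool in box axes
 [[ 1.    -0.     0.   ]
 [ 0.     1.    -0.002]
 [ 0.    -0.002 -1.   ]] q [0.   0.2  1.72 0.   1.22 0.14]
```

```bash
python3 -m inch '[0.3,0,0.5,0,0,0,1, 0.2,0,0.5,0,0,0,1, 0.2,0,0.5,0,0,0,1, 0.2,0,0.5,0,0,0,1, 0.1,0,0.5,0,0,0,1, 0.1,0,0.5,0,0,0,1, 0,0,0.3,0,0,0,1, 0,0,0.3,0,0,0,1, 0,0,0,0,0,0,1]'; python3 st.py
python3 -m inch '[0,0,0.2,0,0,0,1, 0,0,0.2,0,0,0,1, 0,0,0.1,0,0,0,1, 0,0,0,0,0,0,1]'; python3 st.py; python3 -c "
from h import *
snap('side','s3')"
```

```text
time: 6.45
position: [0.5441, 0.1307, 0.3056]
ee_rot: [[0.139, 0.99, -0.001], [0.99, -0.139, -0.0], [-0.0, -0.001, -1.0]]
force: [-0.3, 0.3, -0.3]
finger_gap: 0.0881
grasp_force: 0.0
t 6.45 tip [0.544 0.131 0.14 ] f,yb,z [0.06  0.001 0.14 ] force [-0.3  0.3 -0.3]
tool in box axes
 [[ 1.    -0.    -0.   ]
 [ 0.     1.    -0.001]
 [-0.    -0.001 -1.   ]] q [ 0.02  0.26  1.73 -0.    1.16  0.16]
time: 6.85
position: [0.5442, 0.1307, 0.301]
ee_rot: [[0.14, 0.99, -0.0], [0.99, -0.14, -0.0], [-0.0, -0.0, -1.0]]
force: [0.4, 0.3, -1.0]
finger_gap: 0.0887
grasp_force: 0.0
t 6.85 tip [0.544 0.131 0.135] f,yb,z [0.06  0.001 0.135] force [ 0.4  0.3 -1. ]
tool in box axes
 [[ 1. -0. -0.]
 [ 0.  1. -0.]
 [-0. -0. -1.]] q [ 0.02  0.26  1.73 -0.    1.15  0.16]
```

View pics/s3.png

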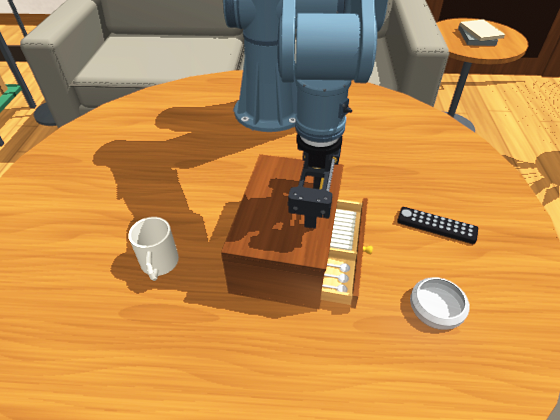

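The lid lies practically shut under the fingers (edge at (340,165)–(325,270)). I'll press lightly until the force shows it seated.

```bash
python3 -m inch '[0,0,0.1,0,0,0,1, 0,0,0.1,0,0,0,1, 0,0,0.1,0,0,0,1, 0,0,0,0,0,0,1]'; python3 st.py|head -1;  python3 -m inch '[0,0,0.1,0,0,0,1, 0,0,0.1,0,0,0,1, 0,0,0,0,0,0,1]' | grep force; python3 st.py|head -1
```

```text
time: 7.3
position: [0.5443, 0.1308, 0.3003]
ee_rot: [[0.139, 0.99, 0.0], [0.99, -0.139, -0.0], [-0.0, 0.0, -1.0]]
force: [-7.5, -0.6, 17.1]
finger_gap: 0.0882
grasp_force: 8.1
t 7.3 tip [0.544 0.131 0.134] f,yb,z [0.06  0.001 0.134] force [-7.5 -0.6 17.1]
force: [-14.3, -1.3, 29.9]
grasp_force: 15.0
t 7.6 tip [0.544 0.131 0.134] f,yb,z [0.061 0.001 0.134] force [-14.3  -1.3  29.9]
```

```bash
python3 -m inch '[0,0,-1,0,0,0,1, 0,0,-3,0,0,0,1, 0,0,-3,0,0,0,1, 4.4,0,0,0,0,0,1, 4.4,0,0,0,0,0,1, 4.4,0,0,0,0,0,1, 4.4,0,0,0,0,0,1, 4.4,0,0,0,0,0,1, 4.4,0,0,0,0,0,1]'|head -1
python3 -m inch '[0,0,0,0,-0.131,0,1, 0,0,0,0,-0.131,0,1, 0,0,0,0,-0.131,0,1, 0,0,0,0,-0.131,0,1, 0,0,0,0,-0.131,0,1, 0,0,0,0,-0.131,0,1, 0,0,0,0,0,0,1]'|head -1; python3 st.py
python3 - <<'E'
from h import *
c=snap('top','t4');s=snap('side','s4');P=np.concatenate([cloud(c).reshape(-1,3),cloud(s).reshape(-1,3)])
O=np.array([.535,.071,0]);B=(P-O)@np.array([[.139,.99,0],[.99,-.139,0],[0,0,1]]).T
k=(abs(B[:,1])<.15)&(B[:,0]>-.15)&(B[:,0]<.25)
L=B[k&(abs(B[:,2]-.134)<.006)];print('lid',np.percentile(L,[1,50,99],axis=0).round(3).tolist())
for s0 in(-.1,-.05,.05,.1):
  m=k&(abs(B[:,1]-s0)<.02)&(B[:,2]>.045)&(B[:,2]<.062)&(B[:,0]>.1);print(s0,m.sum(),np.percentile(B[m,0],[5,98]).round(3))
m=k&(abs(B[:,1])<.03)&(B[:,2]>.025)&(B[:,2]<.05)&(B[:,0]>.16);print('knob',m.sum(),np.median(B[m],0).round(3),B[m,0].max().round(3))
E
```

```text
time: 8.5
time: 9.2
t 9.2 tip [0.564 0.276 0.247] f,yb,z [0.207 0.    0.247] force [ 0.4 -0.4 -1. ]
tool in box axes
 [[ 0.704  0.001 -0.71 ]
 [-0.002  1.    -0.001]
 [-0.71  -0.002 -0.704]] q [ 0.54  0.69  1.08 -0.62  1.87  0.64]
lid [[-0.081, -0.136, 0.129], [0.01, 0.014, 0.133], [0.099, 0.14, 0.137]]
-0.1 141 [0.132 0.163]
-0.05 144 [0.153 0.164]
0.05 159 [0.152 0.163]
0.1 175 [0.152 0.163]
knob 100 [0.176 0.004 0.039] 0.184
```

View pics/s4.png

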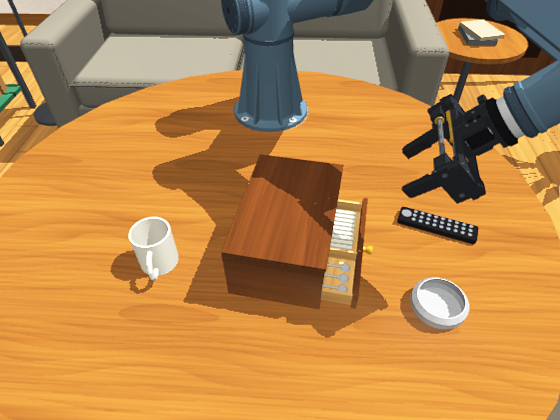

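The side view shows the lid shut (lid plane z 0.133). The open, tilted fingers point at the drawer from its front at (420,170). The knob is at (369,249), and the ashtray and remote haven't moved. The drawer face measures f ≈ 0.162, so it is about 0.07 out.

```bash
python3 -m inch '[2.95,0,2.95,0,0,0,1, 2.95,0,2.95,0,0,0,1, 2.95,0,2.95,0,0,0,1, 2.95,0,2.95,0,0,0,1, 2.95,0,2.95,0,0,0,1, 0,0,0,0,0,0,1]'|head -1; python3 st.py
python3 -c "
from h import *
snap('side','s5')"
```

```text
time: 9.9
t 9.9 tip [0.561 0.274 0.034] f,yb,z [ 0.204 -0.003  0.034] force [-0.9 -0.7 -0.6]
tool in box axes
 [[ 0.704 -0.002 -0.71 ]
 [-0.005  1.    -0.008]
 [-0.71  -0.01  -0.704]] q [ 0.54  0.93  1.14 -0.58  1.63  0.81]
```

View pics/s5.png

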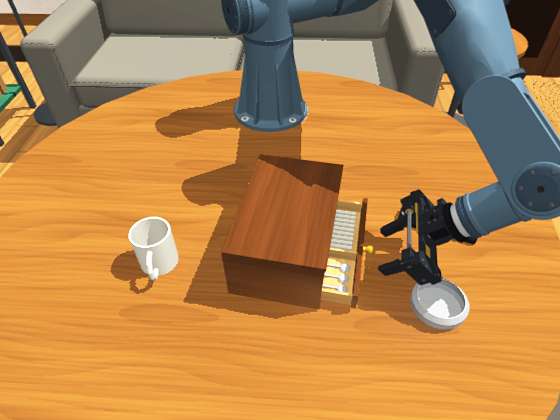

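The fingers straddle the knob ((380,232) and (385,268), knob (369,249)); the gripper body is above the ashtray's inner edge, which hasn't moved.

```bash
python3 -m inch '[-1,0,1,0,0,0,1, -1,0,1,0,0,0,1, -0.6,0,0.6,0,0,0,1, -0.5,0,0.5,0,0,0,1, -0.5,0,0.5,0,0,0,1, -0.5,0,0.5,0,0,0,1, -0.5,0,0.5,0,0,0,1]'|grep force; python3 st.py|head -1
python3 -m inch '[-0.5,0,0.5,0,0,0,1, -0.5,0,0.5,0,0,0,1, -0.5,0,0.5,0,0,0,1, -0.5,0,0.5,0,0,0,1, 0,0,0,0,0,0,1]'|grep force; python3 st.py|head -1
```

```text
force: [1.0, 1.8, 1.3]
grasp_force: 0.9
t 10.65 tip [0.556 0.211 0.041] f,yb,z [0.142 0.001 0.041] force [1.  1.8 1.3]
force: [1.0, 0.0, -0.4]
grasp_force: 0.0
t 11.15 tip [0.551 0.182 0.04 ] f,yb,z [0.112 0.001 0.04 ] force [ 1.   0.  -0.4]
```

```bash
python3 -m inch '[-0.3,0,0.3,0,0,0,1, -0.2,0,0.2,0,0,0,1, -0.1,0,0.1,0,0,0,1, 0,0,0,0,0,0,1]'|grep force; python3 st.py|head -1
python3 -m inch '[-0.1,0,0.1,0,0,0,1, -0.1,0,0.1,0,0,0,1, 0,0,0,0,0,0,1]'|grep force; python3 st.py|head -1
```

```text
force: [0.8, 0.7, -0.5]
grasp_force: 0.5
t 11.55 tip [0.55  0.175 0.04 ] f,yb,z [0.105 0.001 0.04 ] force [ 0.8  0.7 -0.5]
force: [-0.2, 9.1, -0.5]
grasp_force: 4.5
t 11.85 tip [0.55  0.174 0.04 ] f,yb,z [0.104 0.001 0.04 ] force [-0.2  9.1 -0.5]
```

```bash
python3 -m inch '[-0.05,0,0.05,0,0,0,1, 0,0,0,0,0,0,1]'|grep force; python3 st.py|head -1
python3 -m inch '[1,0,-1,0,0,0,1, 3,0,-3,0,0,0,1, 3,0,-3,0,0,0,1, 0,0,-4,0,0,0,1, 0,0,-4.5,0,0,0,1, -1,0,-4.5,0,0,0,1, -3,0,-3,0,0,0,1, 0,0,0,0,0,0,1]'|head -1; python3 st.py|head -1
python3 - <<'E'
from h import *
c=snap('top','t6');s=snap('side','s6')
O=np.array([.535,.071,0]);M=np.array([[.139,.99,0],[.99,-.139,0],[0,0,1]])
for n,c in(('top',c),('side',s)):
  B=(cloud(c).reshape(-1,3)-O)@M.T
  k=(abs(B[:,1])<.13)&(B[:,0]>-.15)&(B[:,0]<.25)
  L=B[k&(abs(B[:,2]-.134)<.006)];print(n,'lid f,z pct',np.percentile(L,[1,50,99],axis=0).round(3).tolist(), 'slope',np.polyfit(L[:,0],L[:,2],1).round(3))
  for a,b in((.02,.055),(.065,.105)):
    m=k&(B[:,2]>a)&(B[:,2]<b)&(B[:,0]>.07)&(B[:,0]<.13)&(abs(B[:,1])>.02);print(a,m.sum(),np.median(B[m,0]).round(4) if m.any() else '')
  m=k&(abs(B[:,1])<.02)&(B[:,2]>.03)&(B[:,2]<.05)&(B[:,0]>.1)&(B[:,0]<.14);print('knob',m.sum(),B[m,0].max() if m.any() else '')
i=np.hstack([cv2.resize(s['img'][120:350,170:500],(400,279)),cv2.resize(c['img'][120:350,170:500],(400,279))]) 
t=dict(np.load('t6.npz'));i=np.hstack([cv2.resize(t['img'][90:320,80:410],(400,279)),i[:,:400]]);cv2.imwrite('pics/f6.png',i[:,:,::-1])
E
```

```text
force: [-0.8, 12.1, 0.1]
grasp_force: 5.7
t 12.05 tip [0.55  0.174 0.04 ] f,yb,z [0.104 0.001 0.04 ] force [-0.8 12.1  0.1]
time: 12.85
t 12.85 tip [0.578 0.356 0.189] f,yb,z [0.288 0.003 0.189] force [0.9 0.1 0.3]
top lid f,z pct [[-0.082, -0.128, 0.129], [0.008, -0.002, 0.133], [0.098, 0.127, 0.138]] slope [-0.001  0.133]
0.02 0 
0.065 0 
knob 17 0.11583038894454616
side lid f,z pct [[-0.08, -0.126, 0.131], [0.012, 0.021, 0.133], [0.1, 0.128, 0.135]] slope [-0.     0.133]
0.02 14 0.097
0.065 5 0.097
knob 56 0.11700793333538398
```

View pics/f6.png

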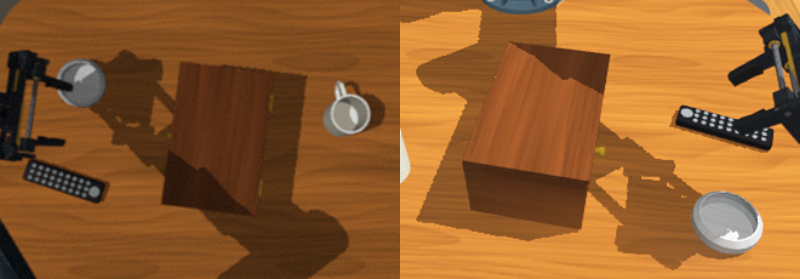

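The final views show the lid flat and the drawer flush (knob at (600,150) right panel, face and wall both at f = 0.097). The box, mug, ashtray and remote are where they were, and the gripper is clear.

```bash
python3 -c "
from workcell import manip
print(manip.close_job())"
```

```text
the job is handed in; nothing more can be done
None
```

The tea box is closed and the job is handed in at about 13 s: the lid is shut gently, the drawer is flush with the front, and the box, mug, ashtray and remote show no movement in the final camera views (the hand-in returned no verdict).

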